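Third spice jar on the pile

TASK

Two spice jars lie side by side in the small wooden cradle. Lay the spice jar that stands by itself near the cradle gently down on its side on the worktop and let go of it, then pick it up again and saddle it, centred, in the valley on top of the two, lengthwise like them (cap either way), so that the three make a neat pyramid. Do not drop the jar or let it topple over, and leave the salt shaker and the jam jar where they are.

Things in the scene. Friction and masses are not known exactly. Their poses are not given: they have to be found in the camera images.
- jar_top_center (a point): centre (half-way up) of the loose spice jar that starts standing upright on the worktop: a glass cylinder with a red cap, 106 mm long, weight about 0.11 kg. The glass is 42 mm in diameter, the cap (the last 21 mm) 45 mm. The z axis runs along the jar from its foot to its cap; foot and cap end are 53 mm either side of this point
- jar_top: the same jar; origin at the centre of its foot, z axis from foot to cap. The worktop round it is free; a wall cabinet hangs over the back of the worktop (beyond about x = 0.68 m, from 0.51 m above the worktop up), so tilt a tall wrist sideways or towards the robot rather than away from it
- jar_left_center (a point): centre of one of the two jars, of the same kind and size, that lie loose in the cradle with their caps towards the cradle's -x end; z axis from foot to cap. Lies at about y = +23 mm in the cradle's frame
- jar_right_center (a point): centre of the other jar lying in the cradle, at about y = -23 mm in the cradle's frame, otherwise the same
- jar_left: the jar of jar_left_center; origin at the centre of its foot
- jar_right: the jar of jar_right_center; origin at the centre of its foot
- cradle_floor (a point): centre of the upper face of the cradle's board, 8 mm above the worktop. The cradle is a fixed wooden board 134 mm (x) by 112 mm (y) with a round rail along each long side (inner faces 92 mm apart, tops 23 mm above the worktop) and a low lip at each end (17 mm above the worktop). The two jars lie along its x axis; z is up
- salt_shaker_center (a point): centre of the salt shaker, a bystander, 44 mm wide and 90 mm high, standing farther back
- jam_jar_center (a point): centre of the jam jar, a bystander, 66 mm wide and 108 mm high, standing farther back
- saddle_spot (a point): point 60 mm above cradle_floor (68 mm above the worktop), same axes: where the centre of a third jar comes to rest when it is saddled in the valley between the two lying jars, its own z axis along this point's x axis, either way round. The tops of the lying jars are about 53 mm above the worktop
Not all that is in view belongs to the job. Leave any green look-alike of the jar_right alone. What is shaped like the jar_top but blue is not meant.

How it is judged:
By the outcome, as a careful person would: the job done as asked, in the order asked, and still so for the second after the job is handed in, with the robot touching nothing.
It also fails if it takes over 61 s, if anything falls off the work surface, if the arm or the gripper's body presses on something with over 40 N, if the wrist force passes 120 N, or if a joint passes its speed limit or range.

ROBOT

A 6-joint arm with a two-finger parallel gripper is mounted at the origin on a cart in front of the work surface, level with it; the furniture and walls round the work are solid. World frame = base frame: x ahead of the robot, y to its left, z up, the work surface at z = 0. Lengths are in m, angles in rad, forces in N, time in s.
With the tool pointing down it reaches from about 0.35 to 0.875 m from the base axis. Payload 15.5 kg.
Tool frame: the origin (TCP) lies at the very end of the fingers, on their centre line; the grasp point (between the pads) lies 19 mm behind it; z points along the fingers, y is the line along which they close (so a half turn about z gives the same grasp; the last joint's range is limited). The gripper opens to 85 mm and grips with 20 to 120 N. Pads are 22 mm wide; open, the fingers measure 114 mm over their backs; the gripper's body (76 mm by 85 mm) begins 54 mm behind the grasp point. The pads swing forward as they close: fully open they stand 13 mm farther back than shut.
Start: joints at [1.234, 0.494, 1.345, -0, 1.302, -0.096], TCP at [0.15, 0.607, 0.231] pointing down, gripper open.
Joint ranges: [-2.91, 2.91], [-0.82, 2.16], [0.22, 2.67], [-1.22, 4.37], [0.12, 2.79], [-3.08, 3.08]. Speed limits (rad/s): [1.89, 1.89, 2.57, 3.01, 3.01, 3.01].

INTERFACE

Orientations are given as a rotation vector (axis times angle).
In Python, from workcell import env gives the robot as it stands.
- The arm moves only by the tool drive_tool, never from a script. Its argument "commands" is a list of rows, each an object of numbers: "ax", "ay", "az": the turn, a rotation vector about the tool's x, y, z in rad; "x", "y", "z": the shift along the tool's x, y, z in m; "claw": the gripper command: -1 is shut, 1 is fully open, values between are in proportion. In form: [{"ax": .., "ay": .., "az": .., "x": .., "y": .., "z": .., "claw": ..}, ...]. A call has 1 to 20 rows; each row shifts and turns the commanded pose from where the row before left it, along the tool's axes as they then stand; what a row does not reach is not made up. A row lasts 1/8 s, in which the tool goes at most 62.5 mm and 10.7 degrees, less where a joint would pass 70% of its speed; a pose out of reach is approached as far as the arm can. A call is refused whole if a number of a shift passes 0.0625 or a number of a turn 0.188, either way. A call with a gripper value outside its range is refused whole. The fingers move at their own pace and stop on an object; "squeeze" is the grip in N (left out, the last holds). Time passes only in rows, so rows that do not move let the fingers close. It gives the time, the measured TCP pose, the force, the opening and the grip force at its end, in the units of the state.
- env.read_state(): the state, without advancing time (a new reading comes with each control period).
- env.get_image(name): name is "side" or "top" or "wrist"; returns a dict with "image" (480x640x3 uint8, red, green, blue), "K" (3x3 intrinsics, pixels), "rvec" (rotation vector, rad) and "tvec" (3), from world to camera coordinates, as OpenCV has them. Camera axes: x right, y down, z forward; pixel columns grow to the right and rows downward; lengths in m; the calibration is good to about 2 mm. The wrist camera is an equidistant fisheye: a pixel r from the principal point sees the ray r / f radians off the axis. A picture is of the moment at which its call begins. There is no depth.
- env.job_done(): hands the job in; it is judged then, once.
Trained networks look in a picture, given as the dict that the camera call returned (one of the last four; its "shot" number tells which), for a name from the list of things; names that differ only in an ending like _2 or _b are one class to them, and where a whole thing is asked for, a point or a joint stands for the part that bears it (a point fixed in the world has none). Each returns a list of dicts, best first, with "score" (0 to 1); they miss things now and then, are a little off and sometimes report something else, mostly with a low value. They report only what shows in the picture. A call takes as long as a camera call. They do not tell look-alikes from the thing itself.
- env.regions_of(target, picture): "region" (480x640 bool, what is visible of it) and "extent" ([centre column, centre row, width, height] in pixels, round what is visible of it).
The state is a dict: "clock": time; "q": joint angles; "joint_velocities": joint speeds; "joint_efforts": joint torques, N m; "eef_pos": TCP position; "orientation": TCP orientation; "force": force on the tool from outside, world axes, zero at the start; "torque": the same for the moment, N m; "gripper_width": finger opening in m; "grasp_force": force on a finger pad.
Only numpy, scipy, OpenCV 4.12 (cv2) and the standard library are available. Lean on these libraries where they do the work, as an engineer would, in place of code of your own. Each camera call takes 0.05 s, during which the arm holds its last target. There are 200 camera calls.

## Working session

There is one attempt and no reset: what is moved stays moved. The work goes in short steps, Python scripts to look and compute and a tool call to move; the robot and the scene stay as the last step left them, time stands still between calls to the robot, and variables do not carry over. Pictures are saved under pics/ and viewed, at most 10 in all, crops included, and the job is handed in when it is done.

Besides the shell and the picture viewer there is one more tool, called as name([rows], argument=value, ...), one row to a line, values as JSON. drive_tool: Moves the arm, as the interface text tells. Its arguments: {"type":"object","properties":{"commands":{"type":"array","items":{"type":"object","properties":{"ax":{"type":"number"},"ay":{"type":"number"},"az":{"type":"number"},"x":{"type":"number"},"y":{"type":"number"},"z":{"type":"number"},"claw":{"type":"number"}}}},"squeeze":{"type":"number"}},"required":["commands"]}

```bash
ls; mkdir -p pics; cat > h.py <<'E'
from workcell import env
import numpy as np, cv2
from scipy.spatial.transform import Rotation as R
def save(p,n): cv2.imwrite('pics/'+n,cv2.cvtColor(p['image'],cv2.COLOR_RGB2BGR))
def ray(p,u,v):
    K=p['K'];Rm=R.from_rotvec(np.ravel(p['rvec'])).as_matrix();t=np.ravel(p['tvec'])
    d=Rm.T@np.array([(u-K[0,2])/K[0,0],(v-K[1,2])/K[1,1],1]);return -Rm.T@t,d
def onz(p,u,v,z):
    c,d=ray(p,u,v);return c+d*(z-c[2])/d[2]
E
python3 - <<'E'
from h import *
s=env.read_state();print({k:np.round(v,3) for k,v in s.items()})
ims={}
for n in('side','top'):
    p=env.get_image(n);save(p,n+'1.png');ims[n]=p
    print(n,np.round(-R.from_rotvec(np.ravel(p['rvec'])).as_matrix().T@np.ravel(p['tvec']),3))
    for t in('jar_top','jar_left','cradle_floor','salt_shaker_center','jam_jar_center'):
        try:
            for r in env.regions_of(t,p)[:5]: print(n,t,round(r['score'],2),np.round(r['extent']),np.round(onz(p,*r['extent'][:2],0.03),3), p['image'][r['region']].mean(0).round())
        except Exception as e: print(t,e)
a=np.hstack([cv2.imread('pics/side1.png'),cv2.imread('pics/top1.png')])
E
```

```text
pics
{'clock': np.float64(0.0), 'q': array([ 1.234,  0.494,  1.346, -0.   ,  1.302, -0.095]), 'joint_velocities': array([-0.001,  0.001, -0.001, -0.001, -0.002, -0.   ]), 'joint_efforts': array([ 1.0000e-03, -8.8214e+01, -3.8388e+01,  0.0000e+00,  1.0000e-02,
       -0.0000e+00]), 'eef_pos': array([0.149, 0.606, 0.231]), 'orientation': array([-3.790e-01, -3.118e+00,  2.000e-03]), 'force': array([ 1.226, -0.434, -0.637]), 'torque': array([-0.058, -0.008, -0.019]), 'grasp_force': np.float64(0.0), 'gripper_width': np.float64(0.086)}
side [ 0.343 -0.935  0.722]
side jar_top 0.65 [298. 242.  19.  49.] [0.522 0.056 0.03 ] [129.  86.  66.]
side jar_top 0.6 [245. 250.  22.  51.] [0.403 0.052 0.03 ] [ 23.  64. 126.]
side jar_left 0.68 [297. 310.  62.  38.] [ 0.475 -0.165  0.03 ] [166. 125. 109.]
side cradle_floor 0.61 [304. 333.  89.  43.] [ 0.475 -0.23   0.03 ] [143. 105.  62.]
side salt_shaker_center 0.82 [429. 286.  24.  22.] [ 0.746 -0.157  0.03 ] [147. 143. 135.]
side jam_jar_center 0.62 [364. 225.  30.  55.] [0.684 0.088 0.03 ] [134. 104.  96.]
top [0.455 0.006 1.027]
top jar_top 0.7 [313. 271.  19.  26.] [0.518 0.02  0.03 ] [192.  80.  41.]
top jar_top 0.57 [315. 339.  26.  25.] [0.393 0.019 0.03 ] [ 39.  94. 185.]
top jar_left 0.67 [414. 291.  35.  58.] [ 0.475 -0.165  0.03 ] [162. 124. 106.]
top cradle_floor 0.63 [421. 289.  74.  80.] [ 0.478 -0.179  0.03 ] [166. 122.  66.]
top salt_shaker_center 0.73 [427. 160.  24.  24.] [ 0.723 -0.203  0.03 ] [120. 118. 108.]
top salt_shaker_center 0.52 [420. 290.  80.  84.] [ 0.476 -0.178  0.03 ] [164. 120.  65.]
top jam_jar_center 0.97 [294. 185.  34.  44.] [0.681 0.052 0.03 ] [169. 155. 145.]
top jam_jar_center 0.33 [435. 286.  36.  57.] [ 0.483 -0.205  0.03 ] [166. 129. 111.]
```

```bash
python3 - <<'E'
import cv2,numpy as np
a=cv2.imread('pics/side1.png')[190:380,200:470];b=cv2.imread('pics/top1.png')[130:370,270:490]
a=cv2.resize(a,(400,281),interpolation=2);a=cv2.copyMakeBorder(a,0,600-281,0,0,0)
b=cv2.resize(b,None,fx=1.8,fy=1.8);b=cv2.copyMakeBorder(b,0,600-b.shape[0],0,0,0)
cv2.imwrite('pics/c1.png',np.hstack([a,b])[:600,:800])
E
```

```text
(no output)
```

View pics/c1.png

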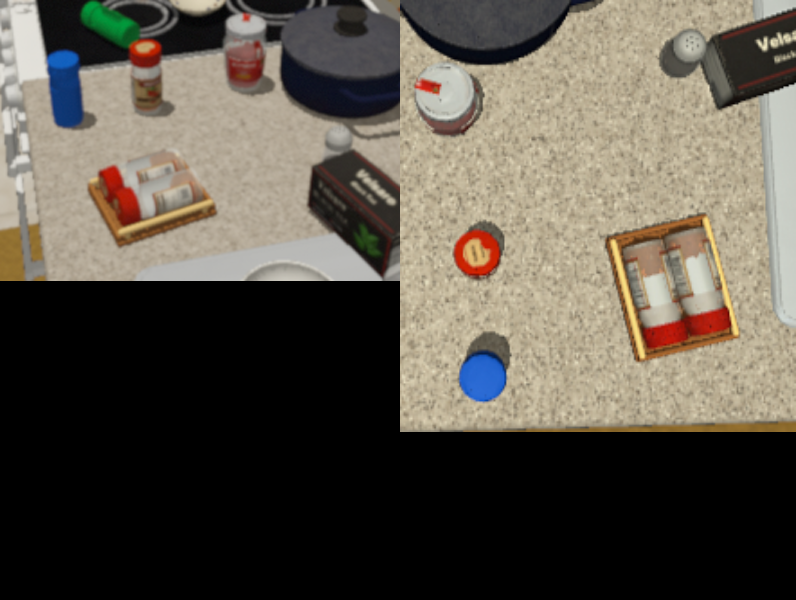

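View pics/top1.png

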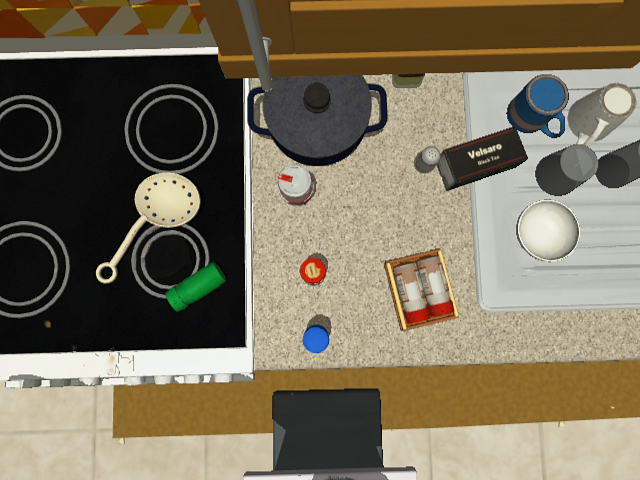

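Candidates in the top view are the red-capped standing jar (313,271), the blue standing jar (315,339) and the green lying jar (195,287). The red-capped jar is the one meant: it stands alone near the cradle with a red cap and glass body, and the crop confirms it. The cradle is at (421,289) with the caps towards -x.

```bash
cat >> h.py <<'E'
def cradle_jar(top,side=None):
    out={}
    for n,p in(('top',top),):
        r=env.regions_of('cradle_floor',p)
        if r:
            rr=r[0]['region'].astype(np.uint8);cs=max(cv2.findContours(rr,0,2)[0],key=cv2.contourArea)
            b=cv2.boxPoints(cv2.minAreaRect(cs));w=np.array([onz(p,u,v,0.017)[:2] for u,v in b])
            print('cradle corners',w.round(3).tolist(),'c',w.mean(0).round(4),'edges',[(np.linalg.norm(w[(i+1)%4]-w[i]).round(3),np.degrees(np.arctan2(*(w[(i+1)%4]-w[i])[::-1])).round(1)) for i in range(4)])
E
python3 - <<'E'
from h import *
t=env.get_image('top')
cradle_jar(t)
s=env.get_image('side')
hs=cv2.cvtColor(t['image'],cv2.COLOR_RGB2HSV).astype(int)
red=((hs[...,0]<8)|(hs[...,0]>172))&(hs[...,1]>170)&(hs[...,2]>70)
m=np.zeros_like(red);m[240:340,290:480]=red[240:340,290:480]
n,l,st,c=cv2.connectedComponentsWithStats(m.astype(np.uint8))
for i in range(1,n):
    if st[i,4]>30: 
        cc=st[i,:2]+(st[i,2:4]-1)/2
        print(st[i],cc,'z.106',onz(t,*cc,.106).round(4),'z.03',onz(t,*c[i],.035).round(4))
# side: jar
for r in env.regions_of('jar_top',s)[:2]:
    print(r['extent'],'side at .053',onz(s,*r['extent'][:2],.053).round(4))
E
```

```text
cradle corners [[0.533, -0.113], [0.557, -0.225], [0.425, -0.249], [0.402, -0.139]] c [ 0.4792 -0.1814] edges [(np.float64(0.115), np.float64(-78.1)), (np.float64(0.135), np.float64(-169.7)), (np.float64(0.113), np.float64(101.7)), (np.float64(0.134), np.float64(11.1))]
[300 258  26  25 330] [312.5 270. ] z.106 [0.5144 0.0194 0.106 ] z.03 [0.5186 0.0199 0.035 ]
[405 301  49  23 555] [429. 312.] z.106 [ 0.4373 -0.1767  0.106 ] z.03 [ 0.4357 -0.191   0.035 ]
[243.5, 249.9, 26.2, 54.5] side at .053 [0.3967 0.0209 0.053 ]
[297.0, 244.2, 20.4, 46.8] side at .053 [0.5111 0.015  0.053 ]
```

drive_tool([
  {"az": 0.166,"claw": 1},
  {"az": 0.166},
  {"az": 0.166},
  {"az": 0.166},
  {"az": 0.166},
  {"az": 0.166},
  {"az": 0.166},
  {"az": 0.166},
])

```text
$.commands[0]: bad value
```

drive_tool([
  {"x": -0.0464,"y": 0.0243},
  {"x": -0.0464,"y": 0.0243},
  {"x": -0.0464,"y": 0.0243},
  {"x": -0.0464,"y": 0.0243},
  {"x": -0.0464,"y": 0.0243},
  {"x": -0.0464,"y": 0.0243},
  {"x": -0.0464,"y": 0.0243},
  {"x": -0.0464,"y": 0.0243},
  {"x": -0.0464,"y": 0.0243},
  {"x": -0.0464,"y": 0.0243},
  {"x": -0.0464,"y": 0.0243},
  {"x": -0.0464,"y": 0.0243},
  {"x": -0.0464,"y": 0.0243},
  {"x": -0.0464,"y": 0.0243},
  {"x": -0.0464,"y": 0.0243},
  {},
])

```text
$.commands[0]: bad value
```

drive_tool([
  {"ax": 0,"ay": 0,"az": 0.166,"x": 0,"y": 0,"z": 0,"claw": 1},
  {"ax": 0,"ay": 0,"az": 0.166,"x": 0,"y": 0,"z": 0,"claw": 1},
  {"ax": 0,"ay": 0,"az": 0.166,"x": 0,"y": 0,"z": 0,"claw": 1},
  {"ax": 0,"ay": 0,"az": 0.166,"x": 0,"y": 0,"z": 0,"claw": 1},
  {"ax": 0,"ay": 0,"az": 0.166,"x": 0,"y": 0,"z": 0,"claw": 1},
  {"ax": 0,"ay": 0,"az": 0.166,"x": 0,"y": 0,"z": 0,"claw": 1},
  {"ax": 0,"ay": 0,"az": 0.166,"x": 0,"y": 0,"z": 0,"claw": 1},
  {"ax": 0,"ay": 0,"az": 0.166,"x": 0,"y": 0,"z": 0,"claw": 1},
])

```text
clock: 1.8
eef_pos: [0.1497, 0.6068, 0.2313]
orientation: [-2.226, -2.216, -0.0]
force: [0.2, 0.4, 0.7]
gripper_width: 0.0853
grasp_force: 0.0
```

drive_tool([
  {"ax": 0,"ay": 0,"az": 0,"x": -0.0464,"y": 0.0243,"z": 0,"claw": 1},
  {"ax": 0,"ay": 0,"az": 0,"x": -0.0464,"y": 0.0243,"z": 0,"claw": 1},
  {"ax": 0,"ay": 0,"az": 0,"x": -0.0464,"y": 0.0243,"z": 0,"claw": 1},
  {"ax": 0,"ay": 0,"az": 0,"x": -0.0464,"y": 0.0243,"z": 0,"claw": 1},
  {"ax": 0,"ay": 0,"az": 0,"x": -0.0464,"y": 0.0243,"z": 0,"claw": 1},
  {"ax": 0,"ay": 0,"az": 0,"x": -0.0464,"y": 0.0243,"z": 0,"claw": 1},
  {"ax": 0,"ay": 0,"az": 0,"x": -0.0464,"y": 0.0243,"z": 0,"claw": 1},
  {"ax": 0,"ay": 0,"az": 0,"x": -0.0464,"y": 0.0243,"z": 0,"claw": 1},
  {"ax": 0,"ay": 0,"az": 0,"x": -0.0464,"y": 0.0243,"z": 0,"claw": 1},
  {"ax": 0,"ay": 0,"az": 0,"x": -0.0464,"y": 0.0243,"z": 0,"claw": 1},
  {"ax": 0,"ay": 0,"az": 0,"x": -0.0464,"y": 0.0243,"z": 0,"claw": 1},
  {"ax": 0,"ay": 0,"az": 0,"x": -0.0464,"y": 0.0243,"z": 0,"claw": 1},
  {"ax": 0,"ay": 0,"az": 0,"x": -0.0464,"y": 0.0243,"z": 0,"claw": 1},
  {"ax": 0,"ay": 0,"az": 0,"x": -0.0464,"y": 0.0243,"z": 0,"claw": 1},
  {"ax": 0,"ay": 0,"az": 0,"x": -0.0464,"y": 0.0243,"z": 0,"claw": 1},
  {"ax": 0,"ay": 0,"az": 0,"x": 0,"y": 0,"z": 0,"claw": 1},
])

```text
clock: 3.8
eef_pos: [0.5164, -0.0918, 0.2312]
orientation: [2.223, 2.218, 0.0]
force: [0.6, -0.3, -0.5]
gripper_width: 0.0851
grasp_force: 0.0
```

```bash
python3 - <<'E'
from h import *
s=env.read_state();print({k:np.round(v,3) for k,v in s.items() if k in('q','eef_pos','orientation','clock')})
p=env.get_image('wrist');save(p,'w1.png');print(p['K'],-R.from_rotvec(np.ravel(p['rvec'])).as_matrix().T@np.ravel(p['tvec']))
E
```

```text
{'clock': np.float64(3.8), 'q': array([-0.29 ,  0.352,  1.593, -0.   ,  1.195, -0.287]), 'eef_pos': array([ 0.516, -0.092,  0.231]), 'orientation': array([2.223, 2.218, 0.   ])}
[[371.64829954   0.         317.52748398]
 [  0.         371.64829954 234.36234842]
 [  0.           0.           1.        ]] [ 0.51736407 -0.02421744  0.37343455]
```

View pics/w1.png

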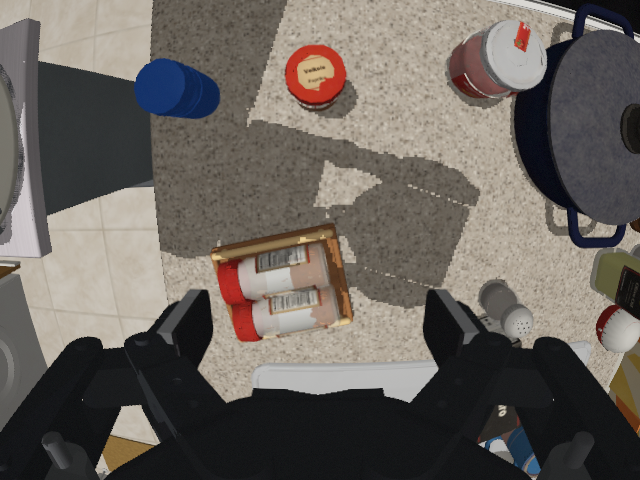

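The wrist view shows the red cap at (316,75), the cradle at (282,283) with two jars in it, and the blue jar at (175,90).

```bash
cat >> h.py <<'E'
def wray(p,u,v):
    K=p['K'];a=np.array([(u-K[0,2])/K[0,0],(v-K[1,2])/K[1,1]]);th=np.linalg.norm(a)
    d=np.r_[a/th*np.sin(th),np.cos(th)];Rm=R.from_rotvec(np.ravel(p['rvec'])).as_matrix()
    return -Rm.T@np.ravel(p['tvec']),Rm.T@d
def wz(p,u,v,z):
    c,d=wray(p,u,v);return c+d*(z-c[2])/d[2]
def redm(p):
    hs=cv2.cvtColor(p['image'],cv2.COLOR_RGB2HSV).astype(int)
    return (((hs[...,0]<8)|(hs[...,0]>172))&(hs[...,1]>170)&(hs[...,2]>60)).astype(np.uint8)
E
python3 - <<'E'
from h import *
p=env.get_image('wrist')
# rectify to world-plane at z via grid: map worktop plane z=0.023 to metric image
n,l,st,c=cv2.connectedComponentsWithStats(redm(p)[:200,250:380])
i=1+np.argmax(st[1:,4]);e=st[i];print(e, 'cap top approx', wz(p,316,72,.106).round(4))
for t in('cradle_floor','jar_left'):
    for r in env.regions_of(t,p)[:2]:
        cs=max(cv2.findContours(r['region'].astype(np.uint8),0,2)[0],key=cv2.contourArea)[:,0]
        z=.015 if t[0]=='c' else .03
        w=np.array([wz(p,u,v,z)[:2] for u,v in cs])*1000
        (cx,cy),wh,ang=cv2.minAreaRect(w.astype(np.float32));print(t,r['score'],np.round([cx,cy,*wh,ang],1))
# metric ortho at z=0.03 around cradle
xs=np.linspace(.59,.37,440);ys=np.linspace(-.07,-.29,440)
X,Y=np.meshgrid(xs,ys,indexing='ij');Rm=R.from_rotvec(np.ravel(p['rvec'])).as_matrix()
P=np.stack([X,Y,0*X+.03],-1).reshape(-1,3)@Rm.T+np.ravel(p['tvec'])
rr=np.linalg.norm(P[:,:2],axis=1);th=np.arctan2(rr,P[:,2]);K=p['K']
mp=(P[:,:2]/rr[:,None]*th[:,None]*K[0,0]+K[:2,2]).reshape(440,440,2).astype(np.float32)
o=cv2.remap(p['image'],mp[...,0],mp[...,1],1)
for k in range(0,440,40):
    cv2.putText(o,str(int(ys[k]*-1000)),(k,10),0,.3,(0,0,255));cv2.putText(o,str(int(xs[k]*1000)),(0,k+4),0,.3,(0,0,255))
cv2.imwrite('pics/o1.png',o[...,::-1])
E
```

```text
[  37   47   61   61 1876] cap top approx [0.5152 0.0227 0.106 ]
cradle_floor 0.66 [ 480.  -180.4  135.5  116.5   11.4]
cradle_floor 0.36 [704.8  60.9 127.7  79.6  31. ]
jar_left 0.6 [ 470.3 -161.5  115.6   50.5   11.7]
```

View pics/o1.png

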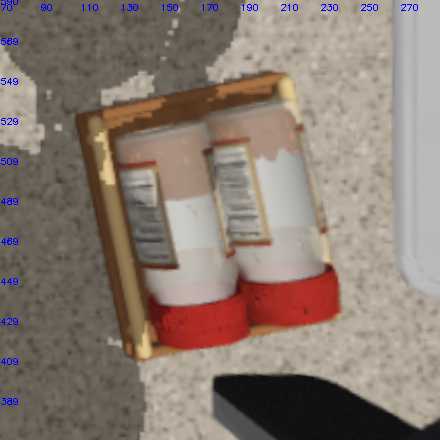

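drive_tool([
  {"ax": 0,"ay": 0.175,"az": 0,"x": 0,"y": -0.002,"z": 0,"claw": 1},
  {"ax": 0,"ay": 0.175,"az": 0,"x": 0,"y": 0,"z": 0,"claw": 1},
  {"ax": 0,"ay": 0.175,"az": 0,"x": 0,"y": 0,"z": 0,"claw": 1},
  {"ax": 0,"ay": 0.175,"az": 0,"x": 0,"y": 0,"z": 0,"claw": 1},
  {"ax": 0,"ay": 0.175,"az": 0,"x": 0,"y": 0,"z": 0,"claw": 1},
  {"ax": 0,"ay": 0.175,"az": 0,"x": 0,"y": 0,"z": 0,"claw": 1},
  {"ax": 0,"ay": 0,"az": 0,"x": 0,"y": 0,"z": 0,"claw": 1},
])

```text
clock: 4.88
eef_pos: [0.5124, -0.0888, 0.2295]
orientation: [-1.58, -1.577, -0.914]
force: [0.1, 0.3, 0.0]
gripper_width: 0.0855
grasp_force: 0.0
```

```bash
cat > st.py <<'E'
from h import *
s=env.read_state();print({k:np.round(v,4).tolist() for k,v in s.items() if k in('q','eef_pos','clock','force','gripper_width','grasp_force')});print(R.from_rotvec(s['orientation']).as_matrix().round(3))
E
python3 st.py
```

```text
{'clock': 4.875, 'q': [-0.7311, 0.7048, 1.4711, 0.7185, 1.7687, -0.8937], 'eef_pos': [0.5124, -0.0888, 0.2295], 'force': [0.1217, 0.3455, 0.0366], 'grasp_force': 0.0, 'gripper_width': 0.0855}
[[ 0.003  1.    -0.002]
 [ 0.495  0.     0.869]
 [ 0.869 -0.004 -0.495]]
```

drive_tool([
  {"ax": 0,"ay": 0,"az": 0,"x": -0.024,"y": 0.0016,"z": 0.0177,"claw": 1},
  {"ax": 0,"ay": 0,"az": 0,"x": -0.024,"y": 0,"z": 0.0177,"claw": 1},
  {"ax": 0,"ay": 0,"az": 0,"x": -0.024,"y": 0,"z": 0.0177,"claw": 1},
  {"ax": 0,"ay": 0,"az": 0,"x": -0.024,"y": 0,"z": 0.0177,"claw": 1},
  {"ax": 0,"ay": 0,"az": 0,"x": 0,"y": 0,"z": 0,"claw": 1},
])

```text
clock: 5.5
eef_pos: [0.5141, -0.0738, 0.1127]
orientation: [-1.58, -1.585, -0.911]
force: [-0.6, 0.7, -0.5]
gripper_width: 0.0854
grasp_force: 0.0
```

```bash
python3 st.py; python3 - <<'E'
from h import *
p=env.get_image('wrist');s=env.get_image('side')
a=p['image'];b=cv2.resize(s['image'][180:400,200:420],(480,480))
o=np.hstack([a,b]);o=cv2.resize(o,(800,343));cv2.imwrite('pics/m1.png',o[...,::-1])
E
```

```text
{'clock': 5.5, 'q': [-0.7099, 0.8666, 1.5314, 0.7138, 1.5871, -1.0322], 'eef_pos': [0.5141, -0.0738, 0.1127], 'force': [-0.6086, 0.6868, -0.4929], 'grasp_force': 0.0, 'gripper_width': 0.0854}
[[-0.001  1.    -0.004]
 [ 0.5    0.003  0.866]
 [ 0.866 -0.001 -0.5  ]]
```

View pics/m1.png

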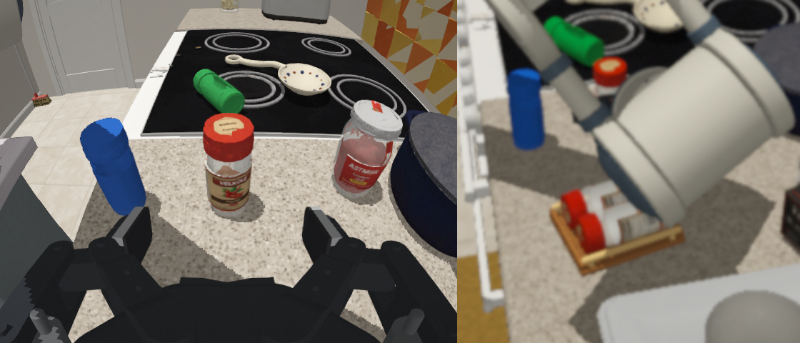

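Wrist view: the jar stands centred between the open fingers at mosaic (228,165). Side view: the wrist housing passes above the cradle. I'll check that clearance before advancing.

```bash
python3 - <<'E'
from h import *
s=env.get_image('side')
c,d=ray(s,343,321)
for y in(-.2,-.25,-.3,-.35,-.4): print(y,(c+d*(y-c[1])/d[1]).round(3))
E
```

```text
-0.2 [ 0.556 -0.2    0.014]
-0.25 [ 0.541 -0.25   0.063]
-0.3 [ 0.527 -0.3    0.111]
-0.35 [ 0.512 -0.35   0.159]
-0.4 [ 0.498 -0.4    0.207]
```

drive_tool([
  {"ax": 0,"ay": 0,"az": 0,"x": 0,"y": 0,"z": 0.035,"claw": 1},
  {"ax": 0,"ay": 0,"az": 0,"x": 0,"y": 0,"z": 0.035,"claw": 1},
  {"ax": 0,"ay": 0,"az": 0,"x": 0,"y": 0,"z": 0.03,"claw": 1},
  {"ax": 0,"ay": 0,"az": 0,"x": 0,"y": 0,"z": 0.023,"claw": 1},
  {"ax": 0,"ay": 0,"az": 0,"x": 0,"y": 0,"z": 0,"claw": 1},
])

```text
clock: 6.28
eef_pos: [0.5141, 0.0326, 0.0518]
orientation: [-1.579, -1.583, -0.915]
force: [0.4, -1.0, 0.7]
gripper_width: 0.0852
grasp_force: 0.0
```

drive_tool([
  {"ax": 0,"ay": 0,"az": 0,"x": 0,"y": 0,"z": 0,"claw": 0.4},
  {"ax": 0,"ay": 0,"az": 0,"x": 0,"y": 0,"z": 0,"claw": 0.1},
  {"ax": 0,"ay": 0,"az": 0,"x": 0,"y": 0,"z": 0,"claw": -0.1},
  {"ax": 0,"ay": 0,"az": 0,"x": 0,"y": 0,"z": 0,"claw": -0.3},
  {"ax": 0,"ay": 0,"az": 0,"x": 0,"y": 0,"z": 0,"claw": -1},
  {"ax": 0,"ay": 0,"az": 0,"x": 0,"y": 0,"z": 0,"claw": -1},
  {"ax": 0,"ay": 0,"az": 0,"x": 0,"y": 0,"z": 0,"claw": -1},
], squeeze=30)

```text
clock: 7.15
eef_pos: [0.5148, 0.0309, 0.0521]
orientation: [-1.581, -1.582, -0.917]
force: [0.4, -3.4, 7.0]
gripper_width: 0.0435
grasp_force: 29.9
```

```bash
python3 st.py; python3 - <<'E'
from h import *
p=env.get_image('wrist');save(p,'w2.png')
E
```

```text
{'clock': 7.15, 'q': [-0.5712, 0.9368, 1.6746, 0.8388, 1.3773, -1.1235], 'eef_pos': [0.5148, 0.0309, 0.0521], 'force': [0.4087, -3.37, 7.0199], 'grasp_force': 29.9427, 'gripper_width': 0.0435}
[[-0.001  1.     0.   ]
 [ 0.498  0.     0.867]
 [ 0.867  0.001 -0.498]]
```

View pics/w2.png

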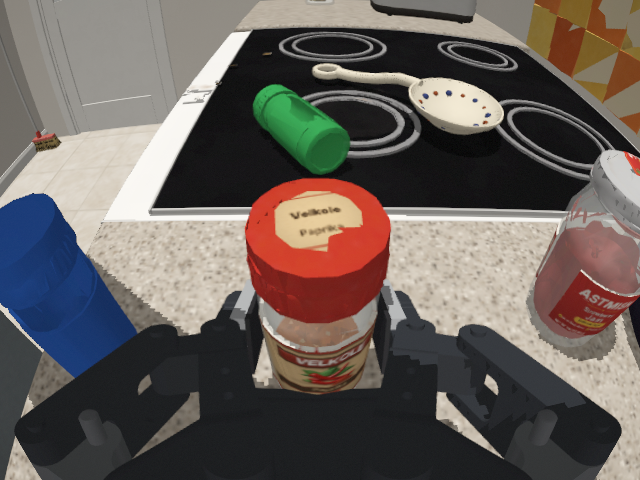

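The jar is held upright between the pads, cap at (318,245). Now I lift it.

drive_tool([
  {"ax": 0,"ay": 0,"az": 0,"x": 0.0087,"y": 0,"z": -0.005,"claw": -1},
  {"ax": 0,"ay": 0,"az": 0,"x": 0.0173,"y": 0,"z": -0.01,"claw": -1},
  {"ax": 0,"ay": 0,"az": 0,"x": 0.0217,"y": 0,"z": -0.0125,"claw": -1},
  {"ax": 0,"ay": 0,"az": 0,"x": 0.0217,"y": 0,"z": -0.0125,"claw": -1},
  {"ax": 0,"ay": 0,"az": 0,"x": 0,"y": 0,"z": 0,"claw": -1},
], squeeze=35)

```text
clock: 7.82
eef_pos: [0.5147, 0.0311, 0.1338]
orientation: [-1.581, -1.585, -0.917]
force: [0.7, -0.3, -2.0]
gripper_width: 0.0436
grasp_force: 35.6
```

drive_tool([
  {"ax": 0,"ay": -0.131,"az": 0,"x": 0,"y": 0,"z": 0,"claw": -1},
  {"ax": 0,"ay": -0.131,"az": 0,"x": 0,"y": 0,"z": 0,"claw": -1},
  {"ax": 0,"ay": -0.131,"az": 0,"x": 0,"y": 0,"z": 0,"claw": -1},
  {"ax": 0,"ay": -0.131,"az": 0,"x": 0,"y": 0,"z": 0,"claw": -1},
  {"ax": 0,"ay": -0.131,"az": 0,"x": 0,"y": 0,"z": 0,"claw": -1},
  {"ax": 0,"ay": -0.131,"az": 0,"x": 0,"y": 0,"z": 0,"claw": -1},
  {"ax": 0,"ay": -0.131,"az": 0,"x": 0,"y": 0,"z": 0,"claw": -1},
  {"ax": 0,"ay": -0.131,"az": 0,"x": 0,"y": 0,"z": 0,"claw": -1},
  {"ax": 0,"ay": -0.131,"az": 0,"x": 0,"y": 0,"z": 0,"claw": -1},
  {"ax": 0,"ay": -0.131,"az": 0,"x": 0,"y": 0,"z": 0,"claw": -1},
  {"ax": 0,"ay": -0.131,"az": 0,"x": 0,"y": 0,"z": 0,"claw": -1},
  {"ax": 0,"ay": -0.13,"az": 0,"x": 0,"y": 0,"z": 0,"claw": -1},
  {"ax": 0,"ay": 0,"az": 0,"x": 0,"y": 0,"z": 0,"claw": -1},
])

```text
clock: 9.45
eef_pos: [0.5138, 0.0327, 0.1307]
orientation: [1.924, 1.933, -0.516]
force: [1.3, 0.7, -0.9]
gripper_width: 0.0428
grasp_force: 35.7
```

```bash
python3 st.py; python3 - <<'E'
from h import *
s=env.get_image('side');t=env.get_image('top')
for p in (s,t):
    for r in env.regions_of('jar_top',p)[:3]: print(r['score'],r['extent'])
o=np.hstack([cv2.resize(p['image'][a:a+160,b:b+160],(400,400)) for p,a,b in((s,150,220),(t,200,240))]);cv2.imwrite('pics/m2.png',o[...,::-1])
E
```

```text
{'clock': 9.45, 'q': [0.2627, 0.5778, 1.681, -0.5694, 1.1035, 0.5771], 'eef_pos': [0.5138, 0.0327, 0.1307], 'force': [1.2989, 0.712, -0.9465], 'grasp_force': 35.7125, 'gripper_width': 0.0428}
[[-0.004  1.    -0.   ]
 [ 0.867  0.004 -0.498]
 [-0.498 -0.002 -0.867]]
0.9 [242.5, 250.5, 28.2, 51.3]
0.83 [295.4, 205.1, 28.2, 41.2]
0.32 [304.5, 335.6, 85.2, 43.9]
0.87 [312.3, 269.8, 52.0, 32.1]
0.86 [315.7, 339.1, 26.8, 26.1]
```

View pics/m2.png

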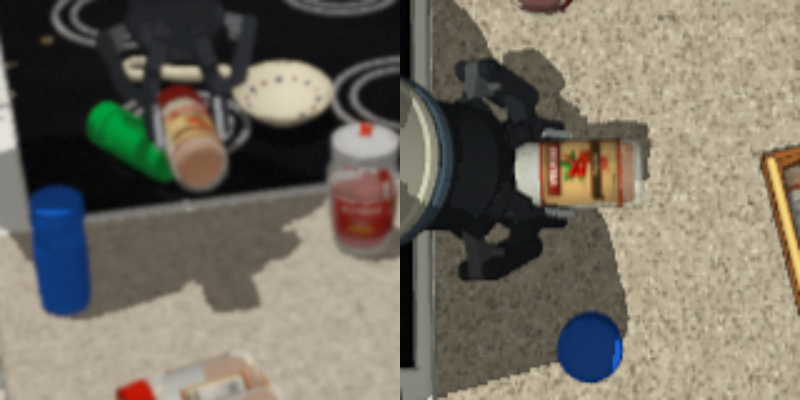

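Side view: the jar is level in the gripper above the worktop. Top view: foot towards the cradle, cap towards the gripper side. Now I lower it.

drive_tool([
  {"ax": 0,"ay": 0,"az": 0,"x": 0.01,"y": 0,"z": 0.0173,"claw": -1},
  {"ax": 0,"ay": 0,"az": 0,"x": 0.01,"y": 0,"z": 0.0173,"claw": -1},
  {"ax": 0,"ay": 0,"az": 0,"x": 0.01,"y": 0,"z": 0.0173,"claw": -1},
  {"ax": 0,"ay": 0,"az": 0,"x": 0.01,"y": 0,"z": 0.0173,"claw": -1},
  {"ax": 0,"ay": 0,"az": 0,"x": 0.01,"y": 0,"z": 0.0173,"claw": -1},
  {"ax": 0,"ay": 0,"az": 0,"x": 0.004,"y": 0,"z": 0.007,"claw": -1},
  {"ax": 0,"ay": 0,"az": 0,"x": 0.0015,"y": 0,"z": 0.0026,"claw": -1},
  {"ax": 0,"ay": 0,"az": 0,"x": 0,"y": 0,"z": 0,"claw": -1},
])

```text
clock: 10.65
eef_pos: [0.5145, 0.0317, 0.0209]
orientation: [1.927, 1.929, -0.513]
force: [0.2, 0.4, -0.3]
gripper_width: 0.0428
grasp_force: 35.8
```

drive_tool([
  {"ax": 0,"ay": 0,"az": 0,"x": 0.001,"y": 0,"z": 0.0017,"claw": -1},
  {"ax": 0,"ay": 0,"az": 0,"x": 0.001,"y": 0,"z": 0.0017,"claw": -1},
  {"ax": 0,"ay": 0,"az": 0,"x": 0,"y": 0,"z": 0,"claw": -1},
])

```text
clock: 11.02
eef_pos: [0.5143, 0.0317, 0.0168]
orientation: [1.927, 1.929, -0.514]
force: [-0.3, 0.7, -1.6]
gripper_width: 0.0431
grasp_force: 35.8
```

drive_tool([
  {"ax": 0,"ay": 0,"az": 0,"x": 0.0007,"y": 0,"z": 0.0013,"claw": -1},
  {"ax": 0,"ay": 0,"az": 0,"x": 0.0007,"y": 0,"z": 0.0013,"claw": -1},
  {"ax": 0,"ay": 0,"az": 0,"x": 0,"y": 0,"z": 0,"claw": -1},
])

```text
clock: 11.4
eef_pos: [0.5143, 0.0316, 0.0137]
orientation: [1.927, 1.929, -0.514]
force: [0.6, 0.2, -0.4]
gripper_width: 0.0432
grasp_force: 35.8
```

drive_tool([
  {"ax": 0,"ay": 0,"az": 0,"x": 0.0005,"y": 0,"z": 0.0009,"claw": -1},
  {"ax": 0,"ay": 0,"az": 0,"x": 0,"y": 0,"z": 0,"claw": -1},
])

```text
clock: 11.65
eef_pos: [0.5143, 0.0316, 0.0127]
orientation: [1.927, 1.929, -0.514]
force: [-0.3, 1.0, -1.4]
gripper_width: 0.0432
grasp_force: 35.8
```

drive_tool([
  {"ax": 0,"ay": 0,"az": 0,"x": 0.0005,"y": 0,"z": 0.0009,"claw": -1},
  {"ax": 0,"ay": 0,"az": 0,"x": 0,"y": 0,"z": 0,"claw": -1},
])

```text
clock: 11.9
eef_pos: [0.5144, 0.0316, 0.0123]
orientation: [1.927, 1.929, -0.514]
force: [-2.4, 3.3, 10.1]
gripper_width: 0.0431
grasp_force: 36.7
```

drive_tool([
  {"ax": 0,"ay": 0,"az": 0,"x": 0.0005,"y": 0,"z": 0.0009,"claw": -1},
  {"ax": 0,"ay": 0,"az": 0,"x": 0,"y": 0,"z": 0,"claw": -1},
])

```text
clock: 12.15
eef_pos: [0.5144, 0.0316, 0.0121]
orientation: [1.927, 1.928, -0.514]
force: [-5.5, 6.6, 27.1]
gripper_width: 0.0438
grasp_force: 38.2
```

Contact. I ease back a little and release slowly.

drive_tool([
  {"ax": 0,"ay": 0,"az": 0,"x": -0.0005,"y": 0,"z": -0.0009,"claw": -1},
  {"ax": 0,"ay": 0,"az": 0,"x": 0,"y": 0,"z": 0,"claw": -1},
  {"ax": 0,"ay": 0,"az": 0,"x": 0,"y": 0,"z": 0,"claw": 0.05},
  {"ax": 0,"ay": 0,"az": 0,"x": 0,"y": 0,"z": 0,"claw": 0.12},
  {"ax": 0,"ay": 0,"az": 0,"x": 0,"y": 0,"z": 0,"claw": 0.2},
  {"ax": 0,"ay": 0,"az": 0,"x": 0,"y": 0,"z": 0,"claw": 0.35},
  {"ax": 0,"ay": 0,"az": 0,"x": 0,"y": 0,"z": 0,"claw": 0.6},
  {"ax": 0,"ay": 0,"az": 0,"x": 0,"y": 0,"z": 0,"claw": 1},
  {"ax": 0,"ay": 0,"az": 0,"x": 0,"y": 0,"z": 0,"claw": 1},
  {"ax": 0,"ay": 0,"az": 0,"x": 0,"y": 0,"z": 0,"claw": 1},
], squeeze=20)

```text
clock: 13.4
eef_pos: [0.5143, 0.0316, 0.0118]
orientation: [1.927, 1.929, -0.514]
force: [0.6, -0.3, -0.6]
gripper_width: 0.0853
grasp_force: 0.0
```

drive_tool([
  {"ax": 0,"ay": 0,"az": 0,"x": 0,"y": 0,"z": -0.02,"claw": 1},
  {"ax": 0,"ay": 0,"az": 0,"x": 0,"y": 0,"z": -0.04,"claw": 1},
  {"ax": 0,"ay": 0,"az": 0,"x": 0,"y": 0,"z": -0.06,"claw": 1},
  {"ax": 0,"ay": 0.131,"az": 0,"x": 0,"y": 0,"z": 0,"claw": 1},
  {"ax": 0,"ay": 0.131,"az": 0,"x": 0,"y": 0,"z": 0,"claw": 1},
  {"ax": 0,"ay": 0.131,"az": 0,"x": 0,"y": 0,"z": 0,"claw": 1},
  {"ax": 0,"ay": 0.131,"az": 0,"x": 0,"y": 0,"z": 0,"claw": 1},
  {"ax": 0,"ay": 0,"az": 0,"x": 0,"y": 0,"z": 0,"claw": 1},
])

```text
clock: 14.4
eef_pos: [0.5143, 0.0897, 0.1161]
orientation: [-2.223, -2.217, -0.004]
force: [-1.2, 0.6, -0.4]
gripper_width: 0.0854
grasp_force: 0.0
```

```bash
python3 st.py; python3 - <<'E'
from h import *
t=env.get_image('top')
for r in env.regions_of('jar_top',t)[:3]:
    cs=max(cv2.findContours(r['region'].astype(np.uint8),0,2)[0],key=cv2.contourArea)[:,0]
    w=np.array([onz(t,u,v,.03)[:2] for u,v in cs])*1000
    print('top',round(r['score'],2),np.round(cv2.minAreaRect(w.astype(np.float32))[0],1),cv2.minAreaRect(w.astype(np.float32))[1:],np.round(r['extent']))
p=env.get_image('wrist')
for r in env.regions_of('jar_top',p)[:3]:
    cs=max(cv2.findContours(r['region'].astype(np.uint8),0,2)[0],key=cv2.contourArea)[:,0]
    w=np.array([wz(p,u,v,.024)[:2] for u,v in cs])*1000
    print('wr',round(r['score'],2),np.round(cv2.minAreaRect(w.astype(np.float32))[0],1),cv2.minAreaRect(w.astype(np.float32))[1:],np.round(r['extent']))
cv2.imwrite('pics/m3.png',np.hstack([cv2.resize(p['image'],(440,330)),cv2.resize(t['image'][200:350,240:400],(352,330))])[...,::-1])
E
```

```text
{'clock': 14.4, 'q': [0.0561, 0.5011, 1.7287, 0.0042, 0.9113, 0.0559], 'eef_pos': [0.5143, 0.0897, 0.1161], 'force': [-1.1875, 0.6347, -0.3865], 'grasp_force': 0.0, 'gripper_width': 0.0854}
[[ 0.002  1.     0.   ]
 [ 1.    -0.002  0.003]
 [ 0.003  0.    -1.   ]]
top 0.72 [509.3  -4.3] ((33.36184310913086, 44.5423583984375), 88.18628692626953) [326. 275.  19.  25.]
top 0.64 [394.5   4.6] ((18.305179595947266, 46.800228118896484), 88.41663360595703) [322. 339.  11.  26.]
wr 0.74 [379.4  24. ] ((88.49078369140625, 13.917027473449707), 39.592769622802734) [148. 356.  70. 126.]
wr 0.68 [510.1  29.1] ((46.04245376586914, 125.99969482421875), 0.08502146601676941) [311. 315.  72. 156.]
```

View pics/m3.png

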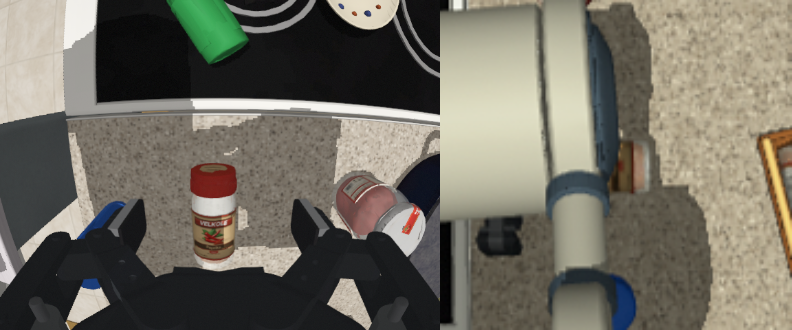

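The jar lies freely on its side, cap towards +y at wrist mosaic (213,180), foot near (213,262). It is centred between the fingers. Next I regrasp it from above.

drive_tool([
  {"ax": 0,"ay": 0,"az": 0,"x": -0.0289,"y": -0.001,"z": 0,"claw": 1},
  {"ax": 0,"ay": 0,"az": 0,"x": -0.0289,"y": -0.001,"z": 0,"claw": 1},
  {"ax": 0,"ay": 0,"az": 0,"x": 0,"y": 0,"z": 0.035,"claw": 1},
  {"ax": 0,"ay": 0,"az": 0,"x": 0,"y": 0,"z": 0.035,"claw": 1},
  {"ax": 0,"ay": 0,"az": 0,"x": 0,"y": 0,"z": 0.025,"claw": 1},
  {"ax": 0,"ay": 0,"az": 0,"x": 0,"y": 0,"z": 0.012,"claw": 1},
  {"ax": 0,"ay": 0,"az": 0,"x": 0,"y": 0,"z": 0,"claw": 1},
])

```text
clock: 15.48
eef_pos: [0.5121, 0.0344, 0.0083]
orientation: [-2.217, -2.222, -0.002]
force: [-0.1, 0.2, 0.1]
gripper_width: 0.0853
grasp_force: 0.0
```

drive_tool([
  {"ax": 0,"ay": 0,"az": 0,"x": 0,"y": 0,"z": 0,"claw": 0.4},
  {"ax": 0,"ay": 0,"az": 0,"x": 0,"y": 0,"z": 0,"claw": 0.2},
  {"ax": 0,"ay": 0,"az": 0,"x": 0,"y": 0,"z": 0,"claw": 0.08},
  {"ax": 0,"ay": 0,"az": 0,"x": 0,"y": 0,"z": 0,"claw": 0.0},
  {"ax": 0,"ay": 0,"az": 0,"x": 0,"y": 0,"z": 0,"claw": -0.2},
  {"ax": 0,"ay": 0,"az": 0,"x": 0,"y": 0,"z": 0,"claw": -1},
  {"ax": 0,"ay": 0,"az": 0,"x": 0,"y": 0,"z": 0,"claw": -1},
  {"ax": 0,"ay": 0,"az": 0,"x": 0,"y": 0,"z": 0,"claw": -1},
], squeeze=30)

```text
clock: 16.48
eef_pos: [0.5126, 0.0338, 0.0093]
orientation: [-2.219, -2.221, -0.004]
force: [-1.3, -0.0, 10.0]
gripper_width: 0.0429
grasp_force: 29.0
```

drive_tool([
  {"ax": 0,"ay": 0,"az": 0,"x": 0,"y": 0,"z": -0.015,"claw": -1},
  {"ax": 0,"ay": 0,"az": 0,"x": 0,"y": 0,"z": -0.035,"claw": -1},
  {"ax": 0,"ay": 0,"az": 0,"x": 0,"y": 0,"z": -0.05,"claw": -1},
  {"ax": 0,"ay": 0,"az": 0,"x": 0,"y": 0,"z": -0.05,"claw": -1},
  {"ax": 0,"ay": 0,"az": 0,"x": -0.036,"y": -0.0055,"z": 0,"claw": -1},
  {"ax": 0,"ay": 0,"az": 0,"x": -0.036,"y": -0.0055,"z": 0,"claw": -1},
  {"ax": 0,"ay": 0,"az": 0,"x": -0.036,"y": -0.0055,"z": 0,"claw": -1},
  {"ax": 0,"ay": 0,"az": 0,"x": -0.036,"y": -0.0055,"z": 0,"claw": -1},
  {"ax": 0,"ay": 0,"az": 0,"x": -0.036,"y": -0.0055,"z": 0,"claw": -1},
  {"ax": 0,"ay": 0,"az": 0,"x": -0.036,"y": -0.0055,"z": 0,"claw": -1},
  {"ax": 0,"ay": 0,"az": 0,"x": 0,"y": 0,"z": 0,"claw": -1},
], squeeze=35)

```text
clock: 17.85
eef_pos: [0.4792, -0.1847, 0.1588]
orientation: [-2.222, -2.219, -0.003]
force: [1.0, -0.4, -1.3]
gripper_width: 0.0424
grasp_force: 36.4
```

drive_tool([
  {"ax": 0,"ay": 0,"az": 0.137,"x": 0,"y": 0,"z": 0,"claw": -1},
  {"ax": 0,"ay": 0,"az": 0.137,"x": 0,"y": 0,"z": 0,"claw": -1},
  {"ax": 0,"ay": 0,"az": 0.137,"x": 0,"y": 0,"z": 0,"claw": -1},
  {"ax": 0,"ay": 0,"az": 0.137,"x": 0,"y": 0,"z": 0,"claw": -1},
  {"ax": 0,"ay": 0,"az": 0.137,"x": 0,"y": 0,"z": 0,"claw": -1},
  {"ax": 0,"ay": 0,"az": 0.137,"x": 0,"y": 0,"z": 0,"claw": -1},
  {"ax": 0,"ay": 0,"az": 0.137,"x": 0,"y": 0,"z": 0,"claw": -1},
  {"ax": 0,"ay": 0,"az": 0.137,"x": 0,"y": 0,"z": 0,"claw": -1},
  {"ax": 0,"ay": 0,"az": 0.137,"x": 0,"y": 0,"z": 0,"claw": -1},
  {"ax": 0,"ay": 0,"az": 0.137,"x": 0,"y": 0,"z": 0,"claw": -1},
  {"ax": 0,"ay": 0,"az": 0,"x": 0,"y": 0,"z": 0,"claw": -1},
])

```text
clock: 19.23
eef_pos: [0.4795, -0.182, 0.1585]
orientation: [-3.122, -0.318, -0.001]
force: [-0.4, -0.1, -1.7]
gripper_width: 0.0427
grasp_force: 36.4
```

```bash
python3 st.py; python3 - <<'E'
from h import *
p=env.get_image('wrist');s=env.get_image('side');np.savez('w3.npz',**{k:p[k] for k in('K','rvec','tvec','image')})
cv2.imwrite('pics/m4.png',np.hstack([p['image'],cv2.copyMakeBorder(s['image'][200:360,230:390],0,320,0,0,0)])[...,::-1])
for n,q in(('w',p),('s',s)):
    for r in env.regions_of('jar_top',q)[:3]: print(n,round(r['score'],2),np.round(r['extent'],1))
E
```

```text
{'clock': 19.225, 'q': [-0.481, 0.4291, 1.7071, 0.0032, 1.0067, 0.8851], 'eef_pos': [0.4795, -0.182, 0.1585], 'force': [-0.3853, -0.098, -1.6783], 'grasp_force': 36.3578, 'gripper_width': 0.0427}
[[ 0.979  0.202  0.   ]
 [ 0.202 -0.979  0.003]
 [ 0.001 -0.003 -1.   ]]
w 0.85 [319.2 284.1 129.  226.2]
w 0.65 [ 66.  281.7 103.3  84.8]
s 0.86 [298.  255.5  66.8  37.8]
s 0.81 [244.4 249.5  20.9  53.6]
```

View pics/m4.png

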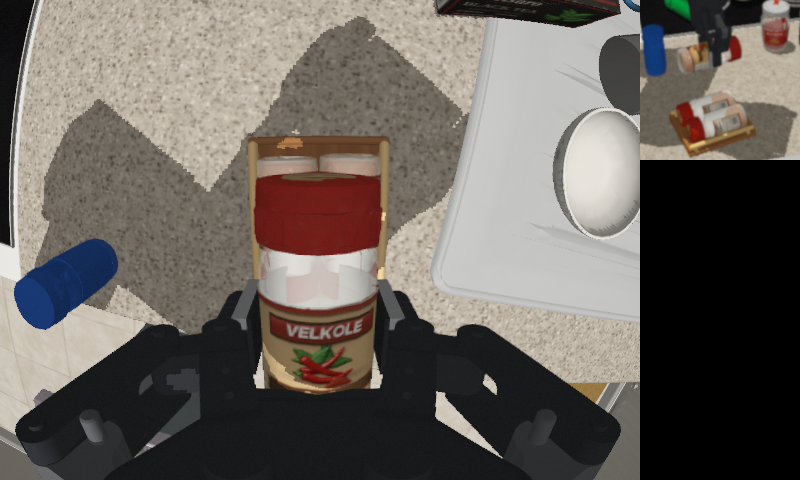

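Wrist view: the held jar (column 319) is parallel to the cradle rails (columns 254 and 386) and centred between them, with the cap end at row ~176. Next I check the position along the axis.

```bash
python3 - <<'E'
from h import *
p=dict(np.load('w3.npz'))
s=env.read_state();T=np.array(s['eef_pos']);M=R.from_rotvec(s['orientation']).as_matrix()
f=lambda u,v,z:np.round((M.T@(wz(p,u,v,z)-T))*1000,1)
print('cap rim',f(319,180,.194),f(319,173,.149))
print('cap-glass edge top',f(319,252,.1925))
print('rails',f(254,200,.02),f(386,200,.02),f(252,160,.02),f(388,160,.02),'far lip top outer',f(318,137,.017))
print('jar feet far',f(287,156,.04),f(349,155,.04),'valley',f(319,160,.03))
sd=env.get_image('side');r=env.regions_of('jar_top',sd)[0];print(f(0,0,0) is not None,np.round((M.T@(onz(sd,*r['extent'][:2],.171)-T))*1000,1))
t=env.get_image('top')
m=redm(sd);m[:220]=0;m[270:]=0;m[:,:300]=0;m[:,340:]=0
ys,xs=np.nonzero(m);print('red side px',xs.mean(),ys.mean(),len(xs),np.round((M.T@(onz(sd,xs.mean(),ys.mean(),.171)-T))*1000,1))
E
```

```text
cap rim [ 55.   -0.  -35.8] [52.4  0.2  9.2]
cap-glass edge top [ 32.7  -0.  -34.3]
rails [ 18.4 -49.5 138.3] [ 18.5  52.7 138.1] [ 49.5 -50.2 138.4] [ 49.6  53.3 138.1] far lip top outer [ 66.3   0.  141.2]
jar feet far [ 53.2 -21.7 118.3] [ 53.9  21.7 118.2] valley [ 49.6   0.7 128.2]
True [-84.  -50.2 -12.7]
red side px 324.72872340425533 248.38829787234042 188 [ 46.9   3.6 -12.8]
```

drive_tool([
  {"ax": 0,"ay": 0,"az": 0,"x": -0.001,"y": 0.0008,"z": 0.02,"claw": -1},
  {"ax": 0,"ay": 0,"az": 0,"x": 0,"y": 0,"z": 0.03,"claw": -1},
  {"ax": 0,"ay": 0,"az": 0,"x": 0,"y": 0,"z": 0.025,"claw": -1},
  {"ax": 0,"ay": 0,"az": 0,"x": 0,"y": 0,"z": 0.014,"claw": -1},
  {"ax": 0,"ay": 0,"az": 0,"x": 0,"y": 0,"z": 0.005,"claw": -1},
  {"ax": 0,"ay": 0,"az": 0,"x": 0,"y": 0,"z": 0,"claw": -1},
])

```text
clock: 20.32
eef_pos: [0.4789, -0.1834, 0.0643]
orientation: [-3.123, -0.316, -0.001]
force: [0.3, -0.3, -1.4]
gripper_width: 0.0424
grasp_force: 36.4
```

drive_tool([
  {"ax": 0,"ay": 0,"az": 0,"x": 0,"y": 0,"z": 0.002,"claw": -1},
  {"ax": 0,"ay": 0,"az": 0,"x": 0,"y": 0,"z": 0.001,"claw": -1},
  {"ax": 0,"ay": 0,"az": 0,"x": 0,"y": 0,"z": 0,"claw": -1},
])

```text
clock: 20.7
eef_pos: [0.4788, -0.1834, 0.0612]
orientation: [-3.123, -0.316, -0.001]
force: [-0.0, 0.7, -1.7]
gripper_width: 0.0426
grasp_force: 36.4
```

drive_tool([
  {"ax": 0,"ay": 0,"az": 0,"x": 0,"y": 0,"z": 0.001,"claw": -1},
  {"ax": 0,"ay": 0,"az": 0,"x": 0,"y": 0,"z": 0,"claw": -1},
])

```text
clock: 20.95
eef_pos: [0.4787, -0.1833, 0.06]
orientation: [-3.123, -0.316, -0.0]
force: [-0.4, -0.1, -1.5]
gripper_width: 0.0426
grasp_force: 36.4
```

drive_tool([
  {"ax": 0,"ay": 0,"az": 0,"x": 0,"y": -0.001,"z": 0,"claw": -1},
  {"ax": 0,"ay": 0,"az": 0,"x": 0,"y": 0,"z": 0.001,"claw": -1},
  {"ax": 0,"ay": 0,"az": 0,"x": 0,"y": 0,"z": 0.001,"claw": -1},
  {"ax": 0,"ay": 0,"az": 0,"x": 0,"y": 0,"z": 0,"claw": -1},
])

```text
clock: 21.45
eef_pos: [0.4785, -0.1823, 0.0579]
orientation: [-3.123, -0.316, -0.0]
force: [-1.0, -0.6, -0.4]
gripper_width: 0.0422
grasp_force: 36.4
```

drive_tool([
  {"ax": 0,"ay": 0,"az": 0,"x": 0,"y": 0,"z": 0.001,"claw": -1},
  {"ax": 0,"ay": 0,"az": 0,"x": 0,"y": 0,"z": 0,"claw": -1},
])

```text
clock: 21.7
eef_pos: [0.4785, -0.1823, 0.0569]
orientation: [-3.123, -0.316, -0.0]
force: [0.0, -0.2, -0.8]
gripper_width: 0.0424
grasp_force: 36.4
```

drive_tool([
  {"ax": 0,"ay": 0,"az": 0,"x": 0,"y": 0,"z": 0.0008,"claw": -1},
  {"ax": 0,"ay": 0,"az": 0,"x": 0,"y": 0,"z": 0,"claw": -1},
])

```text
clock: 21.95
eef_pos: [0.4785, -0.1823, 0.0562]
orientation: [-3.123, -0.316, -0.0]
force: [-0.7, 0.3, -1.5]
gripper_width: 0.0426
grasp_force: 36.4
```

drive_tool([
  {"ax": 0,"ay": 0,"az": 0,"x": 0,"y": 0,"z": 0.0006,"claw": -1},
  {"ax": 0,"ay": 0,"az": 0,"x": 0,"y": 0,"z": 0,"claw": -1},
])

```text
clock: 22.2
eef_pos: [0.4786, -0.1824, 0.0557]
orientation: [-3.123, -0.316, -0.001]
force: [0.6, -0.3, -0.4]
gripper_width: 0.0429
grasp_force: 36.5
```

drive_tool([
  {"ax": 0,"ay": 0,"az": 0,"x": 0,"y": 0,"z": 0.0005,"claw": -1},
  {"ax": 0,"ay": 0,"az": 0,"x": 0,"y": 0,"z": 0,"claw": -1},
])

```text
clock: 22.45
eef_pos: [0.4787, -0.1825, 0.0553]
orientation: [-3.123, -0.316, -0.001]
force: [0.3, -1.4, 3.9]
gripper_width: 0.043
grasp_force: 36.9
```

drive_tool([
  {"ax": 0,"ay": 0,"az": 0,"x": 0,"y": 0,"z": 0.0004,"claw": -1},
  {"ax": 0,"ay": 0,"az": 0,"x": 0,"y": 0,"z": 0,"claw": -1},
])

```text
clock: 22.7
eef_pos: [0.4788, -0.1826, 0.0551]
orientation: [-3.123, -0.316, -0.001]
force: [-1.3, -2.3, 11.4]
gripper_width: 0.043
grasp_force: 37.4
```

Seated: contact is at the expected height. I release slowly, then back off.

drive_tool([
  {"ax": 0,"ay": 0,"az": 0,"x": 0,"y": 0,"z": -0.0003,"claw": -1},
  {"ax": 0,"ay": 0,"az": 0,"x": 0,"y": 0,"z": 0,"claw": 0.02},
  {"ax": 0,"ay": 0,"az": 0,"x": 0,"y": 0,"z": 0,"claw": 0.06},
  {"ax": 0,"ay": 0,"az": 0,"x": 0,"y": 0,"z": 0,"claw": 0.12},
  {"ax": 0,"ay": 0,"az": 0,"x": 0,"y": 0,"z": 0,"claw": 0.2},
  {"ax": 0,"ay": 0,"az": 0,"x": 0,"y": 0,"z": 0,"claw": 0.35},
  {"ax": 0,"ay": 0,"az": 0,"x": 0,"y": 0,"z": 0,"claw": 0.6},
  {"ax": 0,"ay": 0,"az": 0,"x": 0,"y": 0,"z": 0,"claw": 1},
  {"ax": 0,"ay": 0,"az": 0,"x": 0,"y": 0,"z": 0,"claw": 1},
  {"ax": 0,"ay": 0,"az": 0,"x": 0,"y": 0,"z": 0,"claw": 1},
], squeeze=20)

```text
clock: 23.95
eef_pos: [0.4785, -0.1823, 0.055]
orientation: [-3.123, -0.316, -0.0]
force: [0.3, 0.3, 0.7]
gripper_width: 0.0854
grasp_force: 0.0
```

drive_tool([
  {"ax": 0,"ay": 0,"az": 0,"x": 0,"y": 0,"z": -0.015,"claw": 1},
  {"ax": 0,"ay": 0,"az": 0,"x": 0,"y": 0,"z": -0.04,"claw": 1},
  {"ax": 0,"ay": 0,"az": 0,"x": 0,"y": 0,"z": -0.05,"claw": 1},
  {"ax": 0,"ay": 0,"az": 0,"x": -0.05,"y": 0,"z": -0.03,"claw": 1},
  {"ax": 0,"ay": 0,"az": 0,"x": -0.05,"y": 0,"z": 0,"claw": 1},
  {"ax": 0,"ay": 0,"az": 0,"x": 0,"y": 0,"z": 0,"claw": 1},
])

```text
clock: 24.7
eef_pos: [0.3779, -0.2027, 0.1912]
orientation: [-3.123, -0.313, -0.0]
force: [0.3, -0.4, 0.4]
gripper_width: 0.0857
grasp_force: 0.0
```

```bash
python3 st.py; python3 - <<'E'
from h import *
p=env.get_image('wrist');s=env.get_image('side')
cv2.imwrite('pics/m5.png',np.hstack([cv2.resize(p['image'],(480,360)),cv2.resize(s['image'][240:380,230:355],(321,360))])[:,:800,::-1])
E
```

```text
{'clock': 24.7, 'q': [-0.6334, 0.2756, 1.8564, 0.0025, 1.0113, 0.7362], 'eef_pos': [0.3779, -0.2027, 0.1912], 'force': [0.2999, -0.4349, 0.3795], 'grasp_force': 0.0, 'gripper_width': 0.0857}
[[ 0.98   0.199 -0.   ]
 [ 0.199 -0.98   0.003]
 [ 0.    -0.003 -1.   ]]
```

View pics/m5.png

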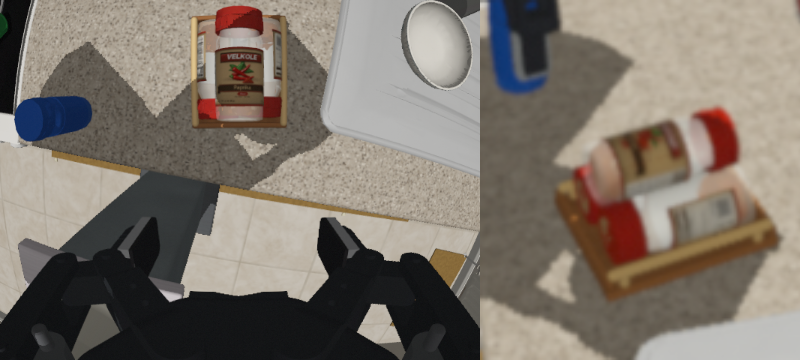

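The third jar sits centred in the valley: wrist view (239,65), between the rails at columns 195 and 284. It lies lengthwise and the gripper is clear. Handing in.

```bash
python3 -c "
from h import *
print(env.job_done())"
```

```text
the job is handed in; nothing more can be done
None
```

I laid the loose spice jar on its side, let it go, picked it up again and saddled it centred on the two cradle jars. The job is handed in; the last pictures showed a neat pyramid with the gripper clear.

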